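# Slide the sweets board out for handing over and hold it

### The arm

A 6-joint arm with a two-finger parallel gripper is mounted at the origin on the work surface. World frame = base frame: x ahead of the robot, y to its left, z up, the work surface at z = 0. Lengths are in m, angles in rad, forces in N, time in s.
With the tool pointing down it reaches from about 0.325 to 0.85 m from the base axis. Payload 15.5 kg.
Tool frame: the origin (TCP) lies midway between the tips of the shut fingers; the grasp point (between the pads) lies 19 mm behind it (robot.grasp_offset is the distance from the TCP to the grasp point, in m); x points along the fingers, y is the direction in which the jaws open and shut, and the axes are right-handed (so a half turn about x gives the same grasp; the last joint's range is limited). The gripper opens to 91 mm and grips with 3 to 60 N. Pads are 32 mm wide; open, the fingers measure 118 mm over their backs; the gripper's body (76 mm by 178 mm) begins 60 mm behind the grasp point.
Start: joints at [1.141, 0.494, 1.345, -0, 1.302, -0.096], TCP at [0.205, 0.59, 0.214] pointing down, gripper open.
Joint ranges: [-2.91, 2.91], [-0.82, 2.16], [0.22, 2.67], [-1.22, 4.37], [0.12, 2.79], [-3.08, 3.08]. Speed limits (rad/s): [1.89, 1.89, 2.57, 3.01, 3.01, 3.01].

### API

Orientations are given as [roll, pitch, yaw] about the fixed x, y, z axes, in that order (R = Rz(yaw) Ry(pitch) Rx(roll)).
In Python, from bench import status, camera, finish_job, robot gives the robot as it stands.
- The arm moves only by the tool send_rows, never from a script. Its argument "targets" is a list of rows, each an object with "delta_pos": the shift along the tool's x, y, z in cm, a list of three; "delta_rot": the turn, a rotation vector about the tool's x, y, z in degrees, a list of three. In form: [{"delta_pos": [tx, ty, tz], "delta_rot": [rx, ry, rz]}, ...]. A call has exactly 8 rows; each row shifts and turns the commanded pose from where the row before left it, along the tool's axes as they then stand; what a row does not reach is not made up. A row lasts 1/12 s, in which the tool goes at most 41.7 mm and 7.16 degrees, less where a joint would pass 70% of its speed; a pose out of reach is approached as far as the arm can. A call is refused whole if a number of a shift passes 4.17 or a number of a turn 7.16, either way. A call with a gripper value outside its range is refused whole. "claw" is the finger opening in cm, from 0 to 9.12, set as the call begins (left out, the last holds). The fingers move at their own pace and stop on an object; "newtons" is the grip in N (left out, the last holds). Time passes only in rows, so rows that do not move let the fingers close, or fill a call up. It gives the time, the measured TCP pose, the force and the opening at its end, in the units of the state.
- status.state(): the state, without advancing time (a new reading comes with each control period).
- camera(name): name is "scene" or "top" or "wrist"; returns a dict with "img" (480x640x3 uint8, red, green, blue), "fov_y" (degrees; the focal length in pixels is half the picture's height over the tangent of half this angle, whatever the lens; pixels are square), "cx", "cy" (the principal point, pixels), "rvec" (rotation vector, rad) and "tvec" (3), from world to camera coordinates, as OpenCV has them. Camera axes: x right, y down, z forward; pixel columns grow to the right and rows downward; lengths in m; the calibration is good to about 2 mm. A picture is of the moment at which its call begins. There is no depth.
- finish_job(): hands the job in, once; it reports no verdict.
The state is a dict: "t": time; "qpos": joint angles; "joint_vel": joint speeds; "effort": joint torques, N m; "tool_pos": TCP position; "tool_rot": TCP orientation; "wrist_force": force on the tool from outside, world axes, zero at the start; "ft_torque": the same for the moment, N m; "gripper_width": finger opening in m.
Only numpy, scipy, OpenCV 4.12 (cv2) and the standard library are available. Lean on these libraries where they do the work, as an engineer would, in place of code of your own. Each camera call takes 0.05 s, during which the arm holds its last target. There are 200 camera calls.

### The job

Draw the transport bolt of the steel board stand fully back to its end stop, then slide the board, with the box and tin standing on it, out over the stand's open end until the scored line across the board lines up with the end edge of the stand, ready for the packer to take the overhanging end. Past its balance the board would tip, so keep hold of it at its back end, behind the scored line: finish while still holding it there, level and still, lying on the stand. Do not lift the board or let it tip, keep the box and the tin standing on it, and leave the other things on the bench where they are.

Things in the scene. Friction and masses are not known exactly. Their poses are not given: they have to be found in the camera images.
- stand_edge (a point): Middle of the open end edge of the fixed steel board stand (166 x 370 mm), at the level the board lies on, 70 mm above the bench. y: inward along the stand (board slides out along -y); x: across, away from the bolt's side; z up. Side guides, 156 mm apart, rise 18 mm above this level and end flush with this edge, so it shows beside the board; a back stop of that height is at y 370 mm.
- lock_bolt (a joint): Transport bolt, a steel barrel bolt: its 12 mm rod lies across the board's path just inside the open end. Value in m: 0 locked, 0.040 drawn fully back against its end stop (rod end then 9 mm outside the guide). Slides along -x of stand_edge with about 2 N of friction and stays where left. Starts at 0 to 0.006.
- lock_knob (a point): Middle of the bolt's upright round knob, 16 mm diameter, 39 mm tall (19 mm below to 20 mm above this point), 36 mm above the board level, so 106 mm above the bench. At bolt value 0 it is at x -108, y +15 mm from stand_edge; it moves with the bolt to x -148. The bolt's two staples at the ends of its path rise 18 mm above the board level; it is free on both sides along y.
- board_line (a point): Middle of the scored line on the board's top face: dark, 3 mm wide, across the full width and down both sides, 165 mm from the outer end, 115 mm from the back end. Board: pale wood, loose, 280 x 150 x 14 mm, about 0.45 kg, a cleat across each end. Axes: y to the back end, z up. Starts 190 to 225 mm inward of stand_edge; in line when y there is 0, 14 mm above it.
- back_cleat (a point): Centre of the upright wooden cleat across the board's back end: 12 mm thick along the board's y, 150 mm wide along x, 40 mm high (from the board's top face to 40 mm above it; top 124 mm above the bench). It lies 109 mm from board_line along the board's +y and its centre is 20 mm higher. An equal cleat stands on the outer end.
- sweet_box_center (a point): Centre (half-way up) of the lidded thin-wood sweets box, 94 x 64 x 40 mm, about 0.2 kg, standing loose on the outer half of the board.
- tea_tin_center (a point): Centre (half-way up) of the round metal tin, 55 mm diameter, 50 mm high, about 0.11 kg, standing loose on the board between the box and the scored line.
- jar: Bystander: amber glass jar, 68 mm diameter, 85 mm high, standing beside the stand on the bolt's side; origin at its underside centre.
- cup: Bystander: blue ceramic cup, 72 mm diameter, 60 mm high, standing near the bolt off the open end; origin at its underside centre.
- bowl: Bystander: white ceramic bowl, 124 mm diameter, 55 mm high, on the side of the stand opposite the bolt; origin at its underside centre.
- spatula: Bystander: wooden spatula 250 mm long lying on the bench in front of the stand's open end, under where the board comes out; under 25 mm high.
- press_mould: Bystander: dark wooden sweets mould, 170 x 62 x 30 mm block with a grip at one end, lying on the left of the bench.
- empty_boxes: Bystander: two stacked empty open wooden boxes, 120 x 100 x 64 mm together, on the right of the bench.
- brush: Bystander: hand brush 190 mm long lying on the far side of the stand.
Mind the look-alikes: they are no part of the job. There is more than one size of the part that bears tea_tin_center; the job needs the smaller. What is shaped like the part that bears sweet_box_center but purple is not meant.

How it is judged:
On the way:
1. the transport bolt is drawn fully back (within 3 mm of its end stop) while the board is still in (value of joint lock_bolt above 0.037 m and y of board_line in the frame of stand_edge above 0.15 m), for 0.1 s.
At the end, for the whole second after the job is handed in: Ends holding: fingers press or grip the board (over 1 N) behind its line; line within 6 mm of the stand's end edge; board level (2 deg), straight (4 deg), still, down on the stand (5 mm); bolt drawn (within 4 mm of its stop); box and tin upright on the board (value of joint lock_bolt above 0.036 m and y of board_line in the frame of stand_edge between -0.006 and 0.006 m and z of board_line in the frame of stand_edge between 0.009 and 0.02 m and angle between board_line's own z axis and vertical below 0.035 rad and angle between the y axis of board_line and the y axis of stand_edge, either way round below 0.07 rad and contact force between the fingers and board above 1 N and y of the grasp point in the frame of board_line above 0 m and linear speed of board below 0.02 m/s and z of sweet_box_center in the frame of board_line between 0.015 and 0.026 m and angle between each of sweet_box_center, tea_tin_center's own z axis and vertical below 0.1 rad and z of tea_tin_center in the frame of board_line between 0.02 and 0.031 m); the arm keeps its last pose, push and grip.
It fails at once if the board tips (over 7 degrees) (angle between board_line's own z axis and vertical above 0.12 rad).
It fails at once if the board is lifted off the stand (its line over 20 mm up) (z of board_line in the frame of stand_edge above 0.034 m).
It fails at once if the box or the tin on the board topples (angle between any of sweet_box_center, tea_tin_center's own z axis and vertical above 0.5 rad).
It fails at once if a bystander is moved over 30 mm (distance of any of jar, cup, bowl, spatula, press_mould, empty_boxes, brush from where it was at the start of the episode above 0.03 m).
It also fails if it takes over 48 s, if anything falls off the work surface, if the arm or the gripper's body presses on something with over 40 N, if the wrist force passes 120 N, or if a joint passes its speed limit or range.

## Working session

There is one attempt and no reset: what is moved stays moved. The work goes in short steps, Python scripts to look and compute and a tool call to move; the robot and the scene stay as the last step left them, time stands still between calls to the robot, and variables do not carry over. Pictures are saved under pics/ and viewed, about 8 in all and at most 12, crops included, and the job is handed in when it is done.

Besides the shell and the picture viewer there is one more tool, called after "Call:" by a JSON object that holds its "method" and its "body". send_rows: Moves the arm, as the interface text tells. Its arguments: {"type":"object","properties":{"targets":{"type":"array","items":{"type":"object","properties":{"delta_pos":{"type":"array","items":{"type":"number"}},"delta_rot":{"type":"array","items":{"type":"number"}}}}},"claw":{"type":"number"},"newtons":{"type":"number"}},"required":["targets"]}

```bash
mkdir -p pics; ls
cat > h.py <<'E'
import numpy as np, cv2
from bench import status, camera, robot
def cam(n):
    c=camera(n); c['f']=240/np.tan(np.radians(c['fov_y'])/2); c['R']=cv2.Rodrigues(np.array(c['rvec'],float))[0]; c['t']=np.array(c['tvec'],float).ravel()
    c['K']=np.array([[c['f'],0,c['cx']],[0,c['f'],c['cy']],[0,0,1]]); return c
def ray(c,u,v):
    d=c['R'].T@np.array([(u-c['cx'])/c['f'],(v-c['cy'])/c['f'],1]); return -c['R'].T@c['t'], d/np.linalg.norm(d)
def onz(c,u,v,z):
    o,d=ray(c,u,v); return o+d*(z-o[2])/d[2]
def tri(r):  # list of (c,u,v)
    A=np.zeros((3,3));b=np.zeros(3);L=[ray(*x) for x in r]
    for o,d in L:
        P=np.eye(3)-np.outer(d,d);A+=P;b+=P@o
    p=np.linalg.solve(A,b); return p,[float(np.linalg.norm((np.eye(3)-np.outer(d,d))@(p-o))) for o,d in L]
def proj(c,p):
    q=c['R']@np.array(p)+c['t']; return c['f']*q[:2]/q[2]+[c['cx'],c['cy']]
def save(n,img,box=None,s=1):
    if box: u0,v0,u1,v1=box; img=img[v0:v1,u0:u1]
    img=cv2.resize(img,None,fx=s,fy=s,interpolation=cv2.INTER_CUBIC) if s!=1 else img
    cv2.imwrite('pics/'+n+'.png',img[:,:,::-1])
np.set_printoptions(precision=4,suppress=True)
E
python3 - <<'E'
from h import *
import pickle
a=cam('scene');b=cam('top')
pickle.dump((a,b),open('v0.pkl','wb'))
save('scene0',a['img']);save('top0',b['img'])
for c in(a,b):print(c['fov_y'],-c['R'].T@c['t'],c['R'][2])
print(status.state())
E
```

```text
pics
50.255346489929096 [1.2043 0.2626 1.0619] [-0.5614 -0.2054 -0.8017]
49.48030805923932 [0.4457 0.0192 1.2298] [ 0.0867  0.0119 -0.9962]
{'t': 0.1, 'qpos': array([ 1.1405,  0.4941,  1.3461,  0.    ,  1.3025, -0.0955]), 'joint_vel': array([ 0.0015, -0.0019, -0.0035,  0.0005, -0.0023,  0.0009]), 'effort': array([  0.0012, -88.0238, -38.2546,   0.0706,   0.0481,  -0.    ]), 'tool_pos': array([0.2052, 0.59  , 0.2134]), 'tool_rot': array([-1.6745,  1.5697, -2.0093]), 'wrist_force': array([0.1566, 0.6425, 0.1472]), 'ft_torque': array([ 0.0115,  0.0182, -0.0458]), 'gripper_width': 0.09109345207818836}
```

```bash
sleep 1
```

```text
(no output)
```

View pics/scene0.png

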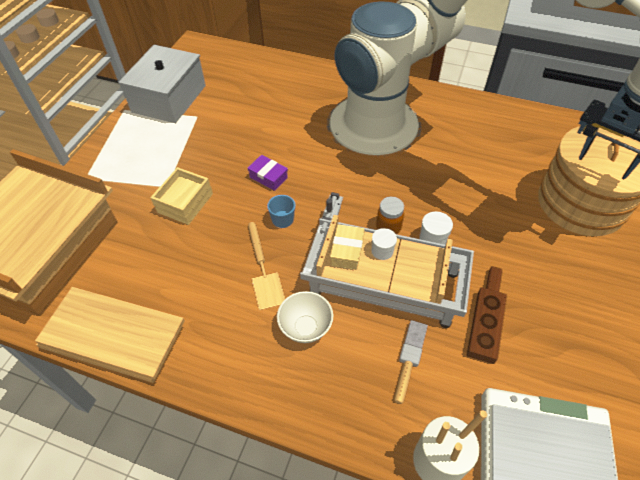

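View pics/top0.png

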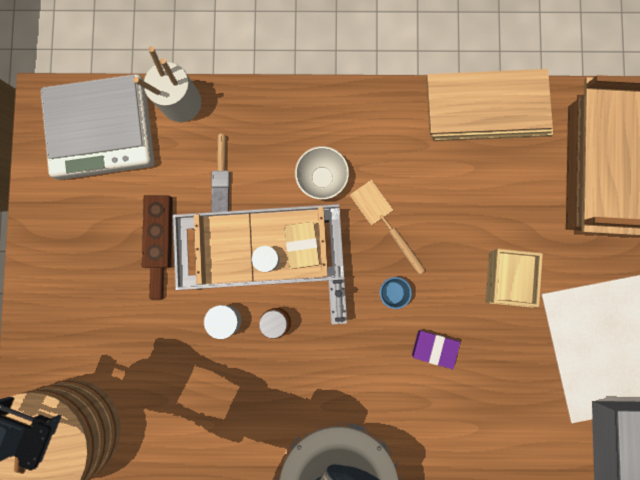

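The scene shows the stand at the centre. In the top view its open end is at about (337,245), the bolt is at (338,305), the scored line is at (252,245) and the back cleat is at (199,248).

Look-alikes, in top pixels:
- **Tins:** one on the board at (265,258) and a larger white one on the bench at (221,322). The smaller one on the board fits the description.
- **Boxes:** a pale one on the board at (302,245) and a purple one at (437,349). The pale one is meant.

Next I'll take an enlarged crop to confirm.

Run:
```python
from h import *
import pickle
a,b=pickle.load(open('v0.pkl','rb'))
A=cv2.resize(b['img'][200:330,165:355],None,fx=4,fy=4,interpolation=cv2.INTER_CUBIC)
save('topc',A)
save('scenec',a['img'],(295,185,485,330),4)
```

```text
(no output)
```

View pics/topc.png

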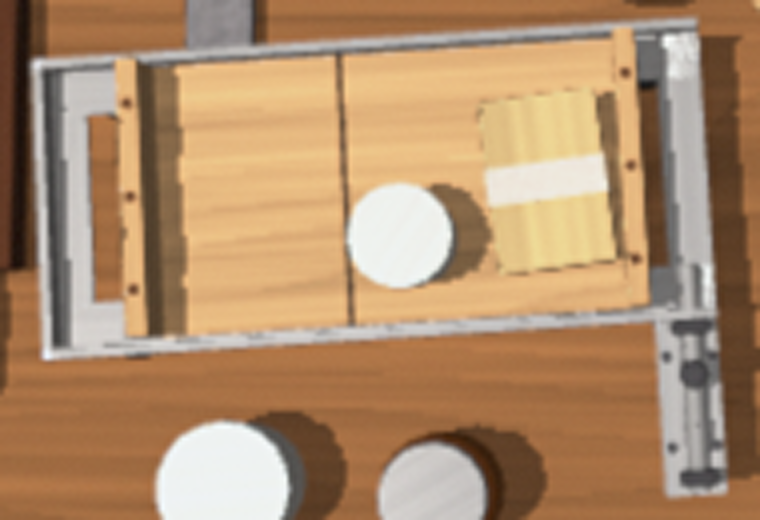

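View pics/scenec.png

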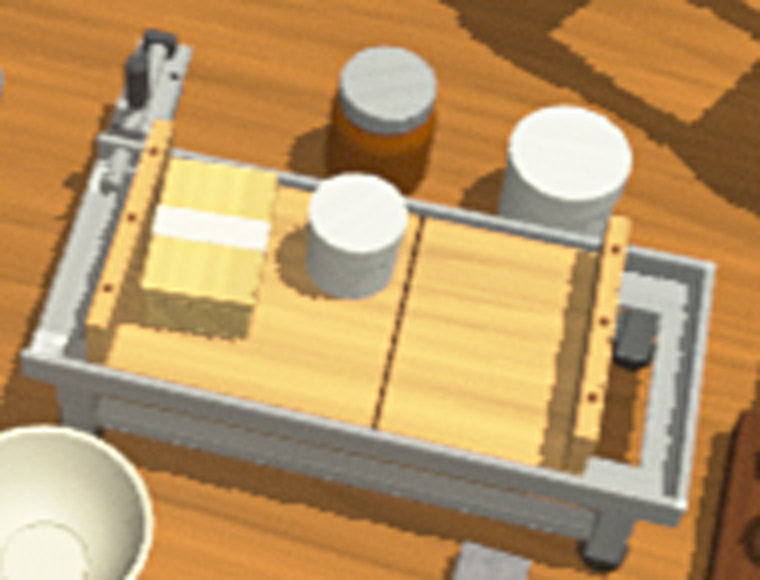

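The crop confirms the small tin (398,235) and the pale box (548,180) are the ones on the board, with the knob at crop (694,373). Cleat screws and line ends show clearly in both views, so I'll triangulate from those.

Run:
```python
from h import *
import pickle
a,b=pickle.load(open('v0.pkl','rb'))
T=lambda u,v:(b,165+(u-1.5)/4,200+(v-1.5)/4)
S=lambda u,v:(a,295+(u-1.5)/4,185+(v-1.5)/4)
P={}
for n,t,s in [('knobtop',(694,371),(137,60)),('bc_far',(127,103),(592,398)),('bc_mid',(131,197),(604,321)),('bc_near',(134,289),(615,250)),
 ('oc_far',(625,72),(108,287)),('oc_mid',(631,165),(131,217)),('oc_near',(636,258),(154,150)),
 ('line_far',(339,56),(376,426)),('line_near',(352,323),(420,222)),('end_far',(697,22),(25,352)),('backcornerNear',(45,357),(714,264)),('backcornerFar',(33,62),(686,508)),('tin',(400,235),(358,212))]:
    p,r=tri([T(*t),S(*s)]);P[n]=p;print(n,p,np.round(r,4))
for i in (('bc_far','bc_near'),('oc_far','oc_near'),('line_far','line_near'),('oc_mid','bc_mid'),('backcornerNear','backcornerFar'),('end_far','backcornerFar')):
    d=P[i[1]]-P[i[0]];print(i,np.linalg.norm(d[:2]),np.degrees(np.arctan2(d[1],d[0])))
for n,t,z in [('line_far',(339,56),.084),('line_near',(352,323),.084),('edge_far',(697,22),.088),('bc_mid',(131,197),.124),('oc_mid',(631,165),.124),('knob',(694,371),.126)]: print(n,onz(*T(*t),z))
```

```text
knobtop [0.4424 0.0057 0.1283] [0.0008 0.0008]
bc_far [0.5831 0.3106 0.1236] [0.0007 0.0007]
bc_mid [0.5325 0.307  0.1238] [0.0007 0.0007]
bc_near [0.4835 0.3036 0.1242] [0.0009 0.0009]
oc_far [0.6014 0.0435 0.1247] [0.0008 0.0008]
oc_mid [0.5515 0.0398 0.1245] [0.0009 0.0009]
oc_near [0.5019 0.0368 0.1252] [0.0009 0.0009]
line_far [0.6148 0.2039 0.0852] [0.0003 0.0003]
line_near [0.4674 0.1931 0.0803] [0.0017 0.0017]
end_far [0.6347 0.0051 0.0873] [0.0005 0.0005]
backcornerNear [0.4471 0.3608 0.0885] [0.0007 0.0007]
backcornerFar [0.6102 0.3734 0.0872] [0.0006 0.0006]
tin [0.5126 0.1614 0.1339] [0.0007 0.0007]
('bc_far', 'bc_near') 0.09985023314673237 -175.93993005629443
('oc_far', 'oc_near') 0.09977516925657863 -176.11022445580696
('line_far', 'line_near') 0.14783628968150125 -175.83117373019442
('oc_mid', 'bc_mid') 0.26780219484207984 94.06263734624942
('backcornerNear', 'backcornerFar') 0.1635672942579228 4.392629236116029
('end_far', 'backcornerFar') 0.3691163562879239 93.81731884853993
line_far [0.6149 0.2044 0.084 ]
line_near [0.4668 0.1942 0.084 ]
edge_far [0.6345 0.0055 0.088 ]
bc_mid [0.5324 0.3076 0.124 ]
oc_mid [0.5513 0.0407 0.124 ]
knob [0.4421 0.0065 0.126 ]
```

```bash
cat >> h.py <<'E'
from scipy.spatial.transform import Rotation as Ro
TH=np.radians(4.0); EX=np.array([np.cos(TH),np.sin(TH),0]); EY=np.array([-np.sin(TH),np.cos(TH),0]); SE=np.array([.5519,-.0007,.07])
def tool():
    s=status.state(); return s,Ro.from_euler('xyz',s['tool_rot']).as_matrix()
E
python3 - <<'E'
from h import *
s,R=tool();print(R)
for sg in(1,-1):
    G=np.column_stack([[0,0,-1],sg*EY,np.cross([0,0,-1],sg*EY)])
    print(sg,np.degrees(Ro.from_matrix(R.T@G).as_rotvec()), G.T@(np.array([.4424,.0057,.2])-s['tool_pos'])*100, 'q6',s['qpos'][5])
    print(G)
E
```

```text
[[-0.0005  0.3286  0.9445]
 [-0.001   0.9445 -0.3286]
 [-1.     -0.0011 -0.0001]]
1 [-23.1816  -0.0192   0.0607] [  1.3397 -59.9417  19.5862] q6 -0.0954993099936455
[[ 0.     -0.0698  0.9976]
 [ 0.      0.9976  0.0698]
 [-1.      0.      0.    ]]
-1 [156.8184   0.0842   0.0266] [  1.3397  59.9417 -19.5862] q6 -0.0954993099936455
[[ 0.      0.0698 -0.9976]
 [ 0.     -0.9976 -0.0698]
 [-1.     -0.     -0.    ]]
```

Call:
{"method": "send_rows", "body": {"targets": [{"delta_pos": [0,0,0],"delta_rot": [-5.8,0,0]},{"delta_pos": [0,0,0],"delta_rot": [-5.8,0,0]},{"delta_pos": [0,0,0],"delta_rot": [-5.8,0,0]},{"delta_pos": [0,0,0],"delta_rot": [-5.8,0,0]},{"delta_pos": [0,-3,1]},{"delta_pos": [0,-3,1]},{"delta_pos": [0,-3,1]},{"delta_pos": [0,-3,1]}]}}

```text
validation failed for argument at $.ta...
```

Call:
{"method": "send_rows", "body": {"targets": [{"delta_pos": [0,-3,1]},{"delta_pos": [0,-3,1]},{"delta_pos": [0,-3,1]},{"delta_pos": [0,-3,1]},{"delta_pos": [0,-3,1]},{"delta_pos": [0,-3,1]},{"delta_pos": [0,-3,1]},{"delta_pos": [0,-3,1]}]}}

```text
validation failed for argument at $.ta...
```

Call:
{"method": "send_rows", "body": {"targets": [{"delta_pos": [0,-3,1]},{"delta_pos": [0,-3,1]},{"delta_pos": [0,-3,1]},{"delta_pos": [0,-3,1]},{"delta_pos": [0,-3,0.9]},{"delta_pos": [0,-3,0.9]},{"delta_pos": [0,-3,0.9]},{"delta_pos": [0,-2.9,0.9]}], "claw": 5, "newtons": 20}}

```text
validation failed for argument at $.ta...
```

Run:
```python
from h import *
import pickle
c=cam('wrist');pickle.dump(c,open('w1.pkl','wb'));save('w1',c['img'])
s,R=tool();print(s['t'],s['tool_pos'],s['gripper_width']);print(R)
print(proj(c,[.4424,.0057,.126]), R.T@(np.array([.4424,.0057,.098])-s['tool_pos'])*100)
```

```text
0.15 [0.2052 0.5901 0.2135] 0.09098889507875686
[[-0.0004  0.3285  0.9445]
 [-0.0008  0.9445 -0.3285]
 [-1.     -0.0009 -0.0001]]
[-113.6805  604.1317] [ 11.5864 -47.3909  41.5987]
```

View pics/w1.png

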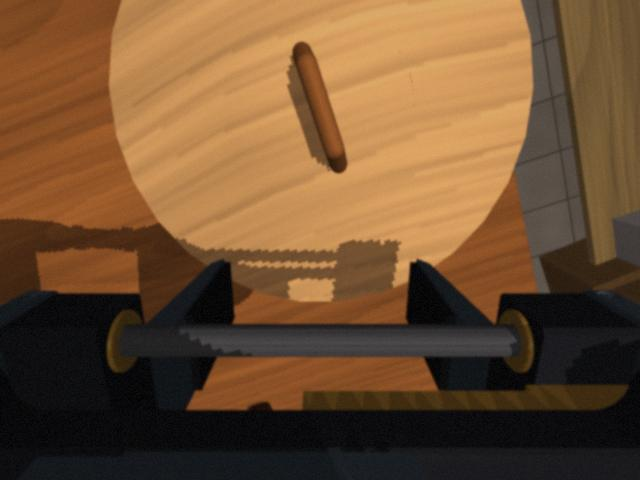

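The move calls were refused because every row needs both keys. The arm is still at the start, so this wrist picture only shows the barrel lid, with its handle at (320,110). Sending the moves again.

Call:
{"method": "send_rows", "body": {"targets": [{"delta_pos": [0,0,0],"delta_rot": [-5.8,0,0]},{"delta_pos": [0,0,0],"delta_rot": [-5.8,0,0]},{"delta_pos": [0,0,0],"delta_rot": [-5.8,0,0]},{"delta_pos": [0,0,0],"delta_rot": [-5.8,0,0]},{"delta_pos": [0,-3,1],"delta_rot": [0,0,0]},{"delta_pos": [0,-3,1],"delta_rot": [0,0,0]},{"delta_pos": [0,-3,1],"delta_rot": [0,0,0]},{"delta_pos": [0,-3,1],"delta_rot": [0,0,0]}]}}

```text
t: 0.82
tool_pos: [0.2537, 0.472, 0.2136]
tool_rot: [-2.153, 1.57, -2.083]
wrist_force: [0.4, 0.4, 0.7]
gripper_width: 0.0913
```

Call:
{"method": "send_rows", "body": {"targets": [{"delta_pos": [0,-3,1],"delta_rot": [0,0,0]},{"delta_pos": [0,-3,1],"delta_rot": [0,0,0]},{"delta_pos": [0,-3,1],"delta_rot": [0,0,0]},{"delta_pos": [0,-3,1],"delta_rot": [0,0,0]},{"delta_pos": [0,-3,1],"delta_rot": [0,0,0]},{"delta_pos": [0,-3,1],"delta_rot": [0,0,0]},{"delta_pos": [0,-3,1],"delta_rot": [0,0,0]},{"delta_pos": [0,-3,1],"delta_rot": [0,0,0]}]}}

```text
t: 1.48
tool_pos: [0.3504, 0.2381, 0.2139]
tool_rot: [-2.843, 1.571, -2.773]
wrist_force: [0.5, 0.1, -0.5]
gripper_width: 0.0911
```

Call:
{"method": "send_rows", "body": {"targets": [{"delta_pos": [0,-3,1],"delta_rot": [0,0,0]},{"delta_pos": [0,-3,1],"delta_rot": [0,0,0]},{"delta_pos": [0,-3,1],"delta_rot": [0,0,0]},{"delta_pos": [0,-3,1],"delta_rot": [0,0,0]},{"delta_pos": [0,-3,0.9],"delta_rot": [0,0,0]},{"delta_pos": [0,-3,0.9],"delta_rot": [0,0,0]},{"delta_pos": [0,-3,0.9],"delta_rot": [0,0,0]},{"delta_pos": [0,-2.9,0.9],"delta_rot": [0,0,0]}], "claw": 5, "newtons": 20}}

```text
t: 2.15
tool_pos: [0.443, 0.0048, 0.2139]
tool_rot: [-1.75, 1.571, -1.68]
wrist_force: [0.7, -0.1, -0.4]
gripper_width: 0.0503
```

Run:
```python
from h import *
import pickle
c=cam('wrist');pickle.dump(c,open('w1.pkl','wb'));save('w1',c['img'])
s,R=tool();print(s['t'],s['tool_pos'],s['gripper_width']);print(R)
print(proj(c,[.4424,.0057,.126]), R.T@(np.array([.4424,.0057,.098])-s['tool_pos'])*100)
```

```text
2.2 [0.4455 0.0011 0.2141] 0.05000303282297824
[[ 0.0017 -0.069   0.9976]
 [-0.0018  0.9976  0.069 ]
 [-1.     -0.0019  0.0016]]
[323.031  239.4178] [11.6052  0.5072 -0.2933]
```

View pics/w1.png

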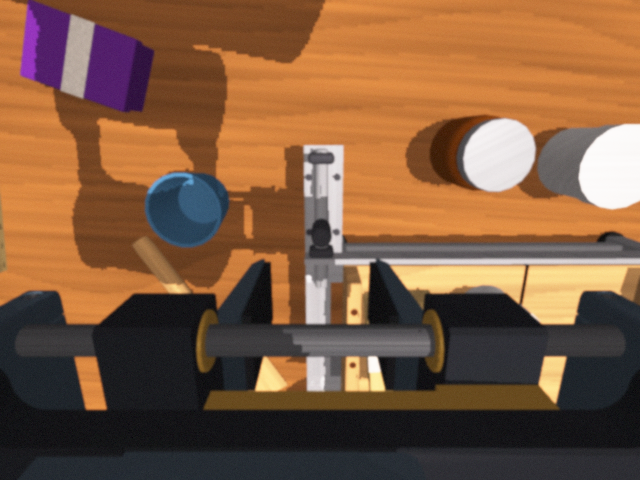

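The wrist view shows the knob at (321,232), with the predicted point at (323,239), a few millimetres apart. The space on both sides of it is clear. Going down onto it.

Call:
{"method": "send_rows", "body": {"targets": [{"delta_pos": [0,0.5,-0.3],"delta_rot": [0,0,0]},{"delta_pos": [2,0,0],"delta_rot": [0,0,0]},{"delta_pos": [2,0,0],"delta_rot": [0,0,0]},{"delta_pos": [2,0,0],"delta_rot": [0,0,0]},{"delta_pos": [2,0,0],"delta_rot": [0,0,0]},{"delta_pos": [2,0,0],"delta_rot": [0,0,0]},{"delta_pos": [1.6,0,0],"delta_rot": [0,0,0]},{"delta_pos": [0,0,0],"delta_rot": [0,0,0]}]}}

```text
t: 2.87
tool_pos: [0.4376, 0.0121, 0.0957]
tool_rot: [2.937, 1.566, 3.008]
wrist_force: [-0.6, -0.8, -0.6]
gripper_width: 0.0504
```

Call:
{"method": "send_rows", "body": {"targets": [{"delta_pos": [0,0,0],"delta_rot": [0,0,0]},{"delta_pos": [0,0,0],"delta_rot": [0,0,0]},{"delta_pos": [0,0,0],"delta_rot": [0,0,0]},{"delta_pos": [0,0,0],"delta_rot": [0,0,0]},{"delta_pos": [0,0,0],"delta_rot": [0,0,0]},{"delta_pos": [0,0,0],"delta_rot": [0,0,0]},{"delta_pos": [0,0,0],"delta_rot": [0,0,0]},{"delta_pos": [0,0,0],"delta_rot": [0,0,0]}], "claw": 0, "newtons": 20}}

```text
t: 3.53
tool_pos: [0.4411, 0.0083, 0.0988]
tool_rot: [-1.064, 1.565, -0.992]
wrist_force: [0.8, -40.2, -1.2]
gripper_width: 0.0194
```

Call:
{"method": "send_rows", "body": {"targets": [{"delta_pos": [0,-0.1,0],"delta_rot": [0,0,0]},{"delta_pos": [0,0,0],"delta_rot": [0,0,0]},{"delta_pos": [0,-0.1,0],"delta_rot": [0,0,0]},{"delta_pos": [0,0,0],"delta_rot": [0,0,0]},{"delta_pos": [0,-0.05,0],"delta_rot": [0,0,0]},{"delta_pos": [0,0,0],"delta_rot": [0,0,0]},{"delta_pos": [0,0,0],"delta_rot": [0,0,0]},{"delta_pos": [0,0,0],"delta_rot": [0,0,0]}]}}

```text
t: 4.2
tool_pos: [0.4412, 0.0063, 0.0988]
tool_rot: [-0.977, 1.566, -0.906]
wrist_force: [0.6, -32.3, 0.1]
gripper_width: 0.0152
```

Call:
{"method": "send_rows", "body": {"targets": [{"delta_pos": [0,-0.1,0],"delta_rot": [0,0,0]},{"delta_pos": [0,0,0],"delta_rot": [0,0,0]},{"delta_pos": [0,-0.05,0],"delta_rot": [0,0,0]},{"delta_pos": [0,0,0],"delta_rot": [0,0,0]},{"delta_pos": [0,0,0],"delta_rot": [0,0,0]},{"delta_pos": [0,0,0],"delta_rot": [0,0,0]},{"delta_pos": [0,0,0],"delta_rot": [0,0,0]},{"delta_pos": [0,0,0],"delta_rot": [0,0,0]}]}}

```text
t: 4.87
tool_pos: [0.4412, 0.0059, 0.0988]
tool_rot: [-0.695, 1.567, -0.624]
wrist_force: [2.0, -16.8, 0.7]
gripper_width: 0.0152
```

Call:
{"method": "send_rows", "body": {"targets": [{"delta_pos": [0,-0.1,0],"delta_rot": [0,0,0]},{"delta_pos": [0,0,-0.5],"delta_rot": [0,0,0]},{"delta_pos": [0,0,-0.6],"delta_rot": [0,0,0]},{"delta_pos": [0,0,-0.6],"delta_rot": [0,0,0]},{"delta_pos": [0,0,-0.6],"delta_rot": [0,0,0]},{"delta_pos": [0,0,-0.6],"delta_rot": [0,0,0]},{"delta_pos": [0,0,-0.5],"delta_rot": [0,0,0]},{"delta_pos": [0,0,-0.3],"delta_rot": [0,0,0]}]}}

```text
t: 5.53
tool_pos: [0.4056, 0.0031, 0.099]
tool_rot: [-0.237, 1.564, -0.167]
wrist_force: [22.8, 0.6, -15.4]
gripper_width: 0.0155
```

Call:
{"method": "send_rows", "body": {"targets": [{"delta_pos": [0,0,-0.1],"delta_rot": [0,0,0]},{"delta_pos": [0,0,-0.1],"delta_rot": [0,0,0]},{"delta_pos": [0,0,-0.1],"delta_rot": [0,0,0]},{"delta_pos": [0,0,0],"delta_rot": [0,0,0]},{"delta_pos": [0,0,0],"delta_rot": [0,0,0]},{"delta_pos": [0,0,0],"delta_rot": [0,0,0]},{"delta_pos": [0,0,0],"delta_rot": [0,0,0]},{"delta_pos": [0,0,0],"delta_rot": [0,0,0]}]}}

```text
t: 6.2
tool_pos: [0.4051, 0.003, 0.0991]
tool_rot: [-0.156, 1.561, -0.086]
wrist_force: [23.0, 1.3, -12.7]
gripper_width: 0.0152
```

Call:
{"method": "send_rows", "body": {"targets": [{"delta_pos": [0,0,0],"delta_rot": [0,0,0]},{"delta_pos": [0,0,-0.1],"delta_rot": [0,0,0]},{"delta_pos": [0,0,-0.1],"delta_rot": [0,0,0]},{"delta_pos": [0,0,-0.1],"delta_rot": [0,0,0]},{"delta_pos": [0,0,0],"delta_rot": [0,0,0]},{"delta_pos": [0,0,0],"delta_rot": [0,0,0]},{"delta_pos": [0,0,0],"delta_rot": [0,0,0]},{"delta_pos": [0,0,0],"delta_rot": [0,0,0]}], "newtons": 40}}

```text
t: 6.87
tool_pos: [0.405, 0.0029, 0.0993]
tool_rot: [-0.114, 1.556, -0.045]
wrist_force: [38.4, 8.1, -31.4]
gripper_width: 0.0149
```

The tool won't go further and the pull force has risen to 38 N, so the bolt is at its stop. The tool's x of about -146 mm in the stand frame fits the -148 mm expected. I'll relax the pull, release, rise and check.

Call:
{"method": "send_rows", "body": {"targets": [{"delta_pos": [0,0,0.3],"delta_rot": [0,0,0]},{"delta_pos": [0,0,0.2],"delta_rot": [0,0,0]},{"delta_pos": [0,0,0],"delta_rot": [0,0,0]},{"delta_pos": [0,0,0],"delta_rot": [0,0,0]},{"delta_pos": [0,0,0],"delta_rot": [0,0,0]},{"delta_pos": [0,0,0],"delta_rot": [0,0,0]},{"delta_pos": [0,0,0],"delta_rot": [0,0,0]},{"delta_pos": [0,0,0],"delta_rot": [0,0,0]}], "newtons": 10}}

```text
t: 7.53
tool_pos: [0.4038, 0.0031, 0.099]
tool_rot: [-0.31, 1.566, -0.24]
wrist_force: [5.2, -6.1, 9.4]
gripper_width: 0.0153
```

Call:
{"method": "send_rows", "body": {"targets": [{"delta_pos": [0,0,0],"delta_rot": [0,0,0]},{"delta_pos": [0,0,0],"delta_rot": [0,0,0]},{"delta_pos": [0,0,0],"delta_rot": [0,0,0]},{"delta_pos": [-2,0,0],"delta_rot": [0,0,0]},{"delta_pos": [-3,0,0],"delta_rot": [0,0,0]},{"delta_pos": [-3,0,0],"delta_rot": [0,0,0]},{"delta_pos": [-3,0,0],"delta_rot": [0,0,0]},{"delta_pos": [0,0,0],"delta_rot": [0,0,0]}], "claw": 5}}

```text
t: 8.2
tool_pos: [0.4037, 0.0035, 0.2123]
tool_rot: [-0.192, 1.564, -0.121]
wrist_force: [1.4, -1.0, 0.1]
gripper_width: 0.0498
```

Run:
```python
from h import *
import pickle
c=cam('wrist');s,R=tool();d=cam('scene')
pickle.dump((c,d),open('w2.pkl','wb'))
print(s['t'],s['tool_pos'],s['gripper_width'],s['wrist_force']);print(R)
k=proj(c,SE-.148*EX+.015*EY+[0,0,.056]);print(k,proj(d,SE-.148*EX+.015*EY+[0,0,.056]))
A=cv2.resize(c['img'][100:400,150:550],(800,600));save('w2',A)
# target: back cleat grasp
P=np.array([.5325,.307,.124]);D=P-s['tool_pos'];G=np.column_stack([[0,0,-1],EY,EX])
print('rot fix',np.degrees(Ro.from_matrix(R.T@G).as_rotvec()),'move',G.T@D*100)
```

```text
8.25 [0.403  0.0036 0.2101] 0.04990306902725209 [-0.6233  0.5578 -0.2182]
[[ 0.0046 -0.0702  0.9975]
 [-0.0005  0.9975  0.0702]
 [-1.     -0.0008  0.0045]]
[322.5584 239.4621] [333.7375 188.5771]
rot fix [0.0237 0.2599 0.0474] move [ 8.6135 29.3639 15.0311]
```

View pics/w2.png

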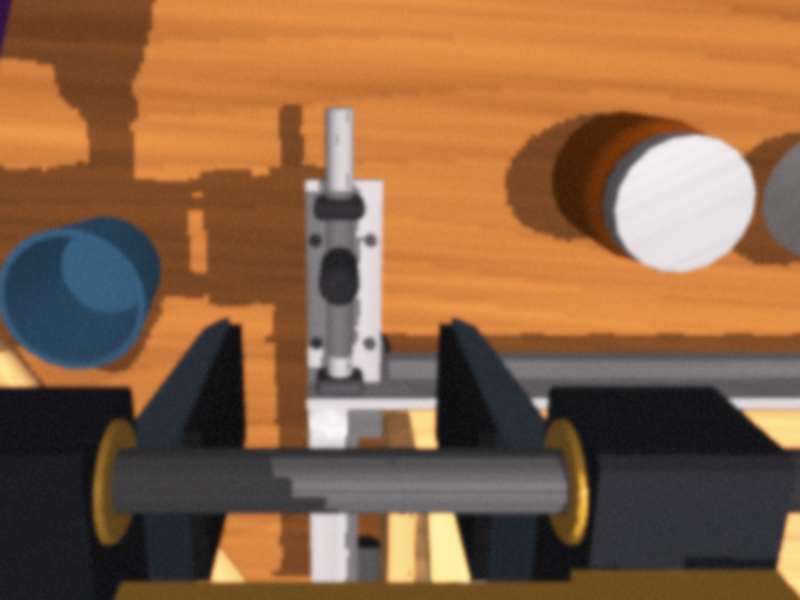

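The knob is at crop (340,275), full-frame (320,237.5), against a predicted (322.5,239.5) for fully drawn. The rod sticks out behind the far staple, so the bolt is drawn. Moving over the back cleat.

Call:
{"method": "send_rows", "body": {"targets": [{"delta_pos": [0,1.5,0.7],"delta_rot": [0,0.26,0]},{"delta_pos": [0,2.4,1.2],"delta_rot": [0,0,0]},{"delta_pos": [0,2.4,1.2],"delta_rot": [0,0,0]},{"delta_pos": [0,2.4,1.2],"delta_rot": [0,0,0]},{"delta_pos": [0,2.4,1.2],"delta_rot": [0,0,0]},{"delta_pos": [0,2.4,1.2],"delta_rot": [0,0,0]},{"delta_pos": [0,2.4,1.2],"delta_rot": [0,0,0]},{"delta_pos": [0,2.4,1.2],"delta_rot": [0,0,0]}], "claw": 5}}

```text
t: 8.97
tool_pos: [0.4792, 0.1937, 0.2058]
tool_rot: [-3.068, 1.563, -2.997]
wrist_force: [0.6, -0.5, -0.2]
gripper_width: 0.0499
```

Call:
{"method": "send_rows", "body": {"targets": [{"delta_pos": [0,2.4,1.2],"delta_rot": [0,0,0]},{"delta_pos": [0,2.4,1.2],"delta_rot": [0,0,0]},{"delta_pos": [0,2.4,1.2],"delta_rot": [0,0,0]},{"delta_pos": [0,2.4,1.2],"delta_rot": [0,0,0]},{"delta_pos": [0,1.3,1.1],"delta_rot": [0,0,0]},{"delta_pos": [0,0,0],"delta_rot": [0,0,0]},{"delta_pos": [0,0,0],"delta_rot": [0,0,0]},{"delta_pos": [0,0,0],"delta_rot": [0,0,0]}]}}

```text
t: 9.63
tool_pos: [0.5301, 0.3046, 0.206]
tool_rot: [-2.998, 1.564, -2.928]
wrist_force: [0.1, 0.9, 0.2]
gripper_width: 0.0498
```

Run:
```python
from h import *
c=cam('wrist');s,R=tool()
print(s['t'],s['tool_pos'],s['gripper_width']);print(R)
for p in ([.5831,.3106,.124],[.5325,.307,.124],[.4835,.3036,.124]):print(proj(c,p))
save('w3',c['img'])
G=np.column_stack([[0,0,-1],EY,EX]);print(np.degrees(Ro.from_matrix(R.T@G).as_rotvec()),G.T@(np.array([.5325,.306,.096])-s['tool_pos'])*100)
```

```text
9.6833 [0.5303 0.3044 0.2064] 0.04972744238771071
[[-0.0063 -0.0696  0.9976]
 [-0.0012  0.9976  0.0696]
 [-1.     -0.0008 -0.0064]]
[324.6982 307.9617]
[324.9112 246.4582]
[325.261  180.4293]
[-0.0072 -0.3648  0.0457] [11.039   0.1395  0.2332]
```

View pics/w3.png

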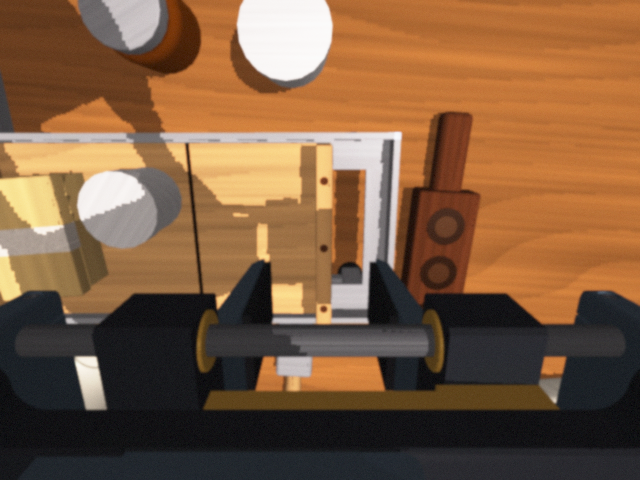

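The cleat screws are at (324,181), (323,248) and (323,309), within 2 px of the prediction, and the gap is centred between the jaws. Descending.

Call:
{"method": "send_rows", "body": {"targets": [{"delta_pos": [0,0.1,0.2],"delta_rot": [0,-0.36,0]},{"delta_pos": [2,0,0],"delta_rot": [0,0,0]},{"delta_pos": [2,0,0],"delta_rot": [0,0,0]},{"delta_pos": [2,0,0],"delta_rot": [0,0,0]},{"delta_pos": [2,0,0],"delta_rot": [0,0,0]},{"delta_pos": [1.5,0,0],"delta_rot": [0,0,0]},{"delta_pos": [1,0,0],"delta_rot": [0,0,0]},{"delta_pos": [0.5,0,0],"delta_rot": [0,0,0]}]}}

```text
t: 10.35
tool_pos: [0.5327, 0.3059, 0.0961]
tool_rot: [-0.953, 1.57, -0.884]
wrist_force: [-1.0, -0.3, -0.8]
gripper_width: 0.05
```

Call:
{"method": "send_rows", "body": {"targets": [{"delta_pos": [0,0,0],"delta_rot": [0,0,0]},{"delta_pos": [0,0,0],"delta_rot": [0,0,0]},{"delta_pos": [0,0,0],"delta_rot": [0,0,0]},{"delta_pos": [0,0,0],"delta_rot": [0,0,0]},{"delta_pos": [0,0,0],"delta_rot": [0,0,0]},{"delta_pos": [0,0,0],"delta_rot": [0,0,0]},{"delta_pos": [0,0,0],"delta_rot": [0,0,0]},{"delta_pos": [0,0,0],"delta_rot": [0,0,0]}], "claw": 0, "newtons": 20}}

```text
t: 11.02
tool_pos: [0.5335, 0.3068, 0.0977]
tool_rot: [0.158, 1.568, 0.228]
wrist_force: [-1.2, 1.5, 5.9]
gripper_width: 0.0116
```

Call:
{"method": "send_rows", "body": {"targets": [{"delta_pos": [0,-0.1,0],"delta_rot": [0,0,0]},{"delta_pos": [0,-0.3,0],"delta_rot": [0,0,0]},{"delta_pos": [0,-0.5,0],"delta_rot": [0,0,0]},{"delta_pos": [0,-0.6,0],"delta_rot": [0,0,0]},{"delta_pos": [0,-0.6,0],"delta_rot": [0,0,0]},{"delta_pos": [0,-0.6,0],"delta_rot": [0,0,0]},{"delta_pos": [0,-0.6,0],"delta_rot": [0,0,0]},{"delta_pos": [0,-0.6,0],"delta_rot": [0,0,0]}]}}

```text
t: 11.68
tool_pos: [0.5364, 0.2682, 0.0977]
tool_rot: [0.396, 1.568, 0.466]
wrist_force: [-0.9, 5.7, 4.6]
gripper_width: 0.0119
```

Call:
{"method": "send_rows", "body": {"targets": [{"delta_pos": [0,-0.6,0],"delta_rot": [0,0,0]},{"delta_pos": [0,-0.6,0],"delta_rot": [0,0,0]},{"delta_pos": [0,-0.6,0],"delta_rot": [0,0,0]},{"delta_pos": [0,-0.6,0],"delta_rot": [0,0,0]},{"delta_pos": [0,-0.6,0],"delta_rot": [0,0,0]},{"delta_pos": [0,-0.6,0],"delta_rot": [0,0,0]},{"delta_pos": [0,-0.6,0],"delta_rot": [0,0,0]},{"delta_pos": [0,-0.6,0],"delta_rot": [0,0,0]}]}}

```text
t: 12.35
tool_pos: [0.5398, 0.2203, 0.0977]
tool_rot: [0.378, 1.568, 0.448]
wrist_force: [-0.2, 6.9, 4.8]
gripper_width: 0.0122
```

Run:
```python
from h import *
s,R=tool();print(s['t'],s['tool_pos'],s['wrist_force'],s['ft_torque'],s['gripper_width'])
print((s['tool_pos']-SE)@EX,(s['tool_pos']-SE)@EY);print(R)
d=cam('scene');save('s4',d['img'],(270,170,490,330),3.6)
```

```text
12.35 [0.5398 0.2203 0.0977] [-0.1823  6.8517  4.7813] [ 1.1148  0.1702 -0.0198] 0.012235671918603227
0.0033153600243935218 0.22129607744168525
[[ 0.0029 -0.0701  0.9975]
 [ 0.0014  0.9975  0.0701]
 [-1.      0.0012  0.003 ]]
```

View pics/s4.png

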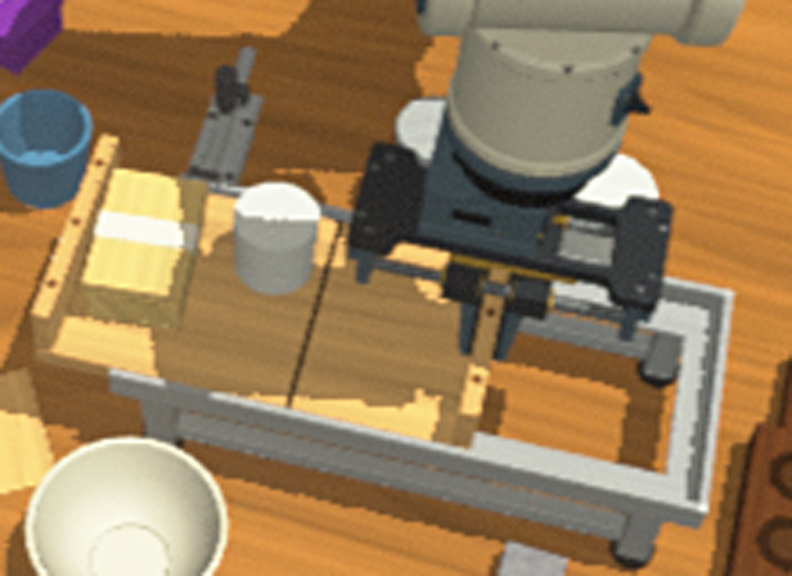

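The view shows the board sliding straight, the box at (135,245) and tin at (278,240) upright, and the cup clear of the outer cleat at (75,230). Continuing.

Call:
{"method": "send_rows", "body": {"targets": [{"delta_pos": [0,-0.5,0],"delta_rot": [0,0,0]},{"delta_pos": [0,-0.6,0],"delta_rot": [0,0,0]},{"delta_pos": [0,-0.6,0],"delta_rot": [0,0,0]},{"delta_pos": [0,-0.6,0],"delta_rot": [0,0,0]},{"delta_pos": [0,-0.6,0],"delta_rot": [0,0,0]},{"delta_pos": [0,-0.6,0],"delta_rot": [0,0,0]},{"delta_pos": [0,-0.6,0],"delta_rot": [0,0,0]},{"delta_pos": [0,-0.6,0],"delta_rot": [0,0,0]}], "newtons": 30}}

```text
t: 13.07
tool_pos: [0.543, 0.1733, 0.0977]
tool_rot: [0.352, 1.568, 0.422]
wrist_force: [-0.2, 6.9, 5.6]
gripper_width: 0.0118
```

Call:
{"method": "send_rows", "body": {"targets": [{"delta_pos": [0,-0.6,0],"delta_rot": [0,0,0]},{"delta_pos": [0,-0.6,0],"delta_rot": [0,0,0]},{"delta_pos": [0,-0.6,0],"delta_rot": [0,0,0]},{"delta_pos": [0,-0.6,0],"delta_rot": [0,0,0]},{"delta_pos": [0,-0.6,0],"delta_rot": [0,0,0]},{"delta_pos": [0,-0.6,0],"delta_rot": [0,0,0]},{"delta_pos": [0,-0.4,0],"delta_rot": [0,0,0]},{"delta_pos": [0,0,0],"delta_rot": [0,0,0]}]}}

```text
t: 13.73
tool_pos: [0.5459, 0.1327, 0.0977]
tool_rot: [0.095, 1.568, 0.165]
wrist_force: [-0.2, -0.9, 6.2]
gripper_width: 0.0115
```

Run:
```python
from h import *
s,R=tool();print(s['t'],s['tool_pos'],s['wrist_force'],s['ft_torque'],s['gripper_width'])
print((s['tool_pos']-SE)@EX,(s['tool_pos']-SE)@EY);print(R)
```

```text
13.7333 [0.5459 0.1327 0.0977] [-0.1726 -0.8545  6.1694] [-0.1763  0.0413  0.0029] 0.011512010871341748
0.0032979088794222733 0.1334647199979344
[[ 0.0027 -0.0697  0.9976]
 [ 0.0005  0.9976  0.0697]
 [-1.      0.0003  0.0028]]
```

Call:
{"method": "send_rows", "body": {"targets": [{"delta_pos": [0,-0.3,0],"delta_rot": [0,0,0]},{"delta_pos": [0,-0.5,0],"delta_rot": [0,0,0]},{"delta_pos": [0,-0.5,0],"delta_rot": [0,0,0]},{"delta_pos": [0,-0.5,0],"delta_rot": [0,0,0]},{"delta_pos": [0,-0.3,0],"delta_rot": [0,0,0]},{"delta_pos": [0,-0.2,0],"delta_rot": [0,0,0]},{"delta_pos": [0,0,0],"delta_rot": [0,0,0]},{"delta_pos": [0,0,0],"delta_rot": [0,0,0]}]}}

```text
t: 14.4
tool_pos: [0.5475, 0.1102, 0.0977]
tool_rot: [0.125, 1.568, 0.195]
wrist_force: [0.1, 3.4, 5.6]
gripper_width: 0.0118
```

Run:
```python
from h import *
import pickle
s,R=tool();print(s['t'],s['tool_pos'],s['wrist_force'],s['ft_torque'],s['gripper_width'])
print((s['tool_pos']-SE)@EX,(s['tool_pos']-SE)@EY)
a=cam('scene');b=cam('top');pickle.dump((a,b),open('v5.pkl','wb'))
A=cv2.resize(a['img'][180:310,230:430],(800,520),interpolation=cv2.INTER_CUBIC);save('s5',A)
B=cv2.resize(b['img'][195:335,280:480],(800,560),interpolation=cv2.INTER_CUBIC);save('t5',B)
```

```text
14.4 [0.5475 0.1102 0.0977] [0.052  3.4342 5.6011] [ 0.4701  0.1036 -0.0662] 0.011775527890249014
0.00336565109259191 0.11097290600873304
```

View pics/s5.png

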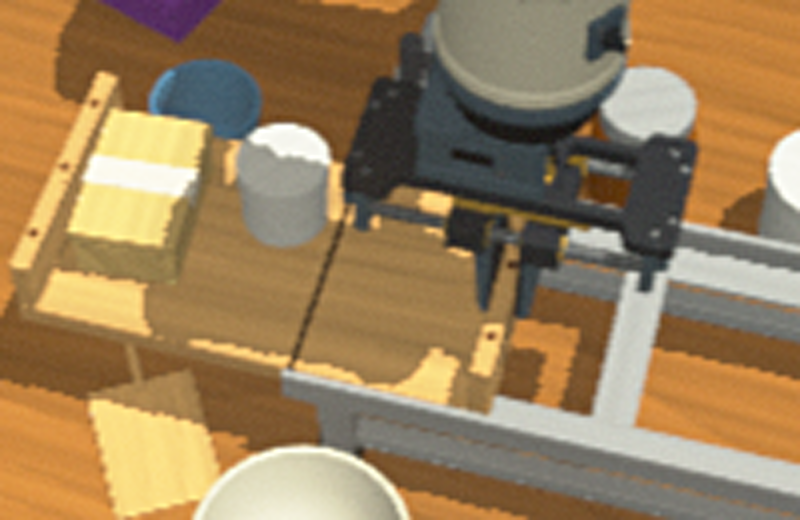

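View pics/t5.png

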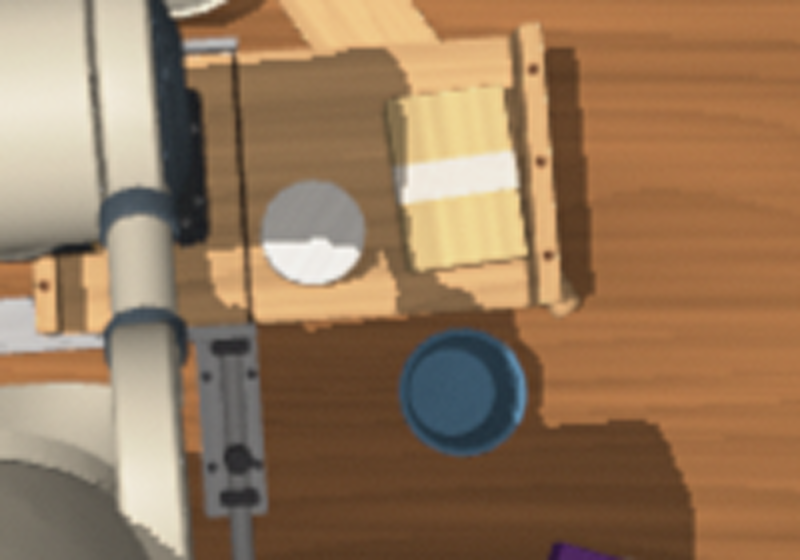

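The box and tin are upright, the line is almost at the edge (scene crop: line end (295,365), stand corner (284,373)) and the bolt is still drawn. Next I'll calculate the rest of the travel.

Run:
```python
from h import *
import pickle
a,b=pickle.load(open('v5.pkl','rb'))
T=lambda u,v:(b,280+(u-1.5)/4,195+(v-1.5)/4)
S=lambda u,v:(a,230+(u-1.5)/4,180+(v-1.5)/4)
def f(n,p):
    d=p-SE;print(n,np.round(1000*np.array([d@EX,d@EY,d[2]]),1))
f('T line far',onz(*T(236,55),.084));f('T line near',onz(*T(250,318),.084));f('T edge far',onz(*T(237,41),.088))
f('T plate near corner',onz(*T(256,324),.07))
f('S line far',onz(*S(295,364),.084));f('S line mid',onz(*S(318,295),.084));f('S edge',onz(*S(283,372),.088))
for n,t,s in [('oc_far',(533,70),(34,232)),('oc_mid',(541,162),(65,166)),('oc_near',(548,255),(96,103)),('line far',(236,55),(295,364)),('line mid',(243,187),(319,292))]:
    p,r=tri([T(*t),S(*s)]);f(n,p)
G=cv2.cvtColor(b['img'],cv2.COLOR_RGB2GRAY).astype(int)
for v in(212,218,226,235,265,270): 
    r=G[v,325:352];u=325+r.argmin();f(f'row{v} u{u} min{r.min()}',onz(b,u,v,.084))
```

```text
T line far [76.2  1.4 14. ]
T line near [-69.9   3.1  14. ]
T edge far [83.4  0.4 18. ]
T plate near corner [-73.   -0.3   0. ]
S line far [74.5  2.7 14. ]
S line mid [25.4  1.9 14. ]
S edge [83.9 -1.4 18. ]
oc_far [  52.1 -156.9   53.7]
oc_mid [   2.4 -157.1   53.8]
oc_near [ -47.5 -156.5   54. ]
line far [75.7  2.2 15.7]
line mid [  5.6  -1.1 -11.7]
row212 u325 min52 [70.  32.1 14. ]
row218 u328 min33 [56.2 26.3 14. ]
row226 u329 min43 [38.2 25.2 14. ]
row235 u329 min32 [18.2 26.4 14. ]
row265 u327 min97 [-47.8  35.   14. ]
row270 u342 min103 [-60.8   2.7  14. ]
```

All measures agree that the line is about 2 mm short: directly 1.4 to 3 mm, 2 mm from the outer cleat, and 2 mm from the TCP. The board is level. I'll move 2 mm more and settle.

Call:
{"method": "send_rows", "body": {"targets": [{"delta_pos": [0,-0.1,0],"delta_rot": [0,0,0]},{"delta_pos": [0,-0.1,0],"delta_rot": [0,0,0]},{"delta_pos": [0,-0.05,0],"delta_rot": [0,0,0]},{"delta_pos": [0,0,0],"delta_rot": [0,0,0]},{"delta_pos": [0,0,0],"delta_rot": [0,0,0]},{"delta_pos": [0,0,0],"delta_rot": [0,0,0]},{"delta_pos": [0,0,0],"delta_rot": [0,0,0]},{"delta_pos": [0,0,0],"delta_rot": [0,0,0]}]}}

```text
t: 15.17
tool_pos: [0.5476, 0.1082, 0.0978]
tool_rot: [0.301, 1.568, 0.371]
wrist_force: [-0.2, 7.3, 7.3]
gripper_width: 0.0118
```

Run:
```python
from h import *
s,R=tool();print(s['t'],s['tool_pos'],s['wrist_force'],s['ft_torque'],s['gripper_width'],np.abs(s['joint_vel']).max())
print((s['tool_pos']-SE)@EX,(s['tool_pos']-SE)@EY)
a=cam('scene');b=cam('top')
A=cv2.resize(a['img'][180:300,230:400],(800,565),interpolation=cv2.INTER_CUBIC);save('s6',A)
```

```text
15.1667 [0.5476 0.1082 0.0978] [-0.165   7.3116  7.3079] [ 1.1725  0.1474 -0.0536] 0.011797553497828458 0.001469997609889453
0.0033465538094153836 0.10894350719418326
```

View pics/s6.png

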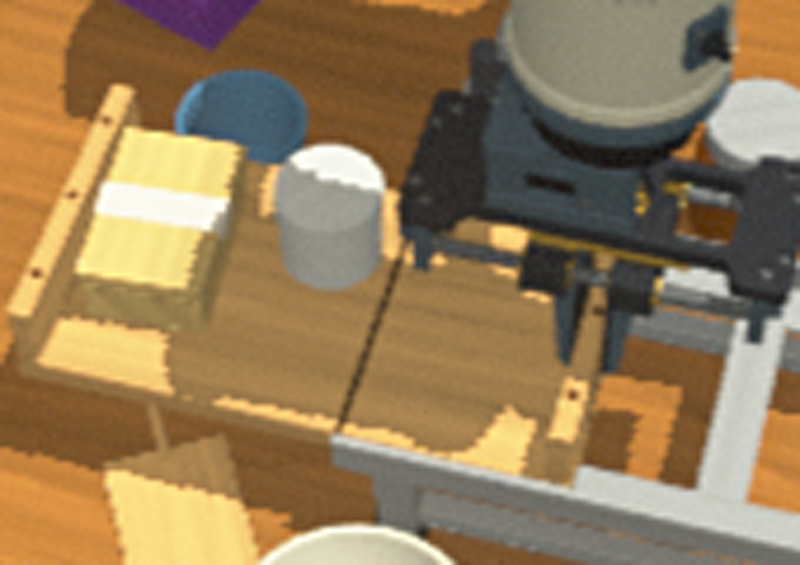

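The line end at crop (342,428) now meets the stand's corner at (335,437). The box and tin are upright, the board is level and gripped, and the arm is still. Handing in.

```bash
python3 -c "
from bench import finish_job,status
print(finish_job()); s=status.state(); print(s['t'],s['tool_pos'],s['gripper_width'])"
```

```text
the job is handed in; nothing more can be done
None
the job is handed in; nothing more can be done
```

The job is handed in. The bolt is drawn back to its stop, and the board is slid out with its scored line at the stand's end edge. The gripper still holds the back cleat. `finish_job` gives no verdict, so this rests on my own checks.

- **Bolt:** I pulled the knob until it would not move further, at 38 N. The wrist view then put the knob within 3 px of its fully drawn position, while the board was still about 200 mm in.
- **Line position:** Before the last small move, the camera and arm readings put the line about 2 mm short. After it, the arm position puts the line within about 0.1 mm of the edge. The last picture agrees, and I expect the true error is 1–3 mm from the camera calibration.
- **Hold:** At the last reading before hand-in, the fingers were closed on the 12 mm cleat (11.8 mm opening, 30 N grip setting) and the arm was still. Time was 15.2 s of the 48 s allowed.
- **Board and load:** Before the last 2 mm, the outer cleat's screw heights agreed within 0.3 mm across the board. In the last picture the board looks level, and the box and tin stand upright on it.
- **Bystanders:** None looked moved in the pictures, but I did not measure them at the end.

**What went wrong:**
- My first set of moves was refused because of the row format, so one picture was wasted.
- The first grip on the knob was 2–3 mm off centre, giving about 40 N sideways at the wrist until I re-centred.
- Two line-position readings from the last measured pictures were unreliable (a poorly matched mid-line point and a brightness search), so I left them out.

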